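# Shut and lock the dish transport case

## Task

The transport case on the worktop is packed and ready to go: shut its lid fully, swing the slotted steel hasp up and over so that it lies flat on the lid with the staple's thumb-turn standing up through the slot, then give the thumb-turn a quarter turn, either way, so that it stands square across the slot and locks the hasp down. Do not disturb the things standing and lying around the case.

Things in the scene. Friction and masses are not known exactly. Their poses are not given: they have to be found in the camera images.
- case: grey case with aluminium edges, fixed to the worktop, 184 mm deep (its x), 264 mm wide (its y), rim at z 84 mm; flat top at z 100 mm with the lid shut. Origin: centre of the underside, on the worktop; x points from the front (hasp side, towards the robot) to the back (lid hinges), z up. A drop handle on each end reaches y = +-145 mm.
- lid_hinge (a point): middle of the lid's hinge line along the case's y at the back edge, at (96, 0, 86) mm in the case frame
- lid (a joint): lid angle in rad: 0 shut, grows as the front edge rises (turning about +y of the case through lid_hinge). Stiff hinge: the lid stays where it is left. The lid is a flat plate 14 mm thick, 266 mm wide; its outer face lies 14 mm outside the plane through the hinge line.
- lid_front (a point): middle of the lid's front edge, on its outer face, 188 mm from the hinge line (turns with the lid)
- hasp_hinge (a point): middle of the hasp's hinge line along the case's y, on a bracket in front of the lid's front edge, at (-99, 0, 104.5) mm in the case frame
- hasp (a joint): hasp angle in rad: 0 lying flat on the shut lid (pointing along +x of the case), pi/2 upright, above that thrown forward towards the robot; stays where it is left. Steel plate 46 mm wide (along y), 3.5 mm thick, 120 mm long from the hinge, a small curl (12 mm high when flat) at the end. Flat, its top is at z 106 mm in the case frame, 4 mm below the underside of the thumb-turn.
- hasp_end (a point): middle of the hasp's solid end (92 to 118 mm from its hinge line), 104 mm from the hinge line, in mid thickness. The slot is 56 mm long and 22 mm wide, centred 64 mm from the hinge line.
- staple (a joint): angle of the thumb-turn in rad about the lid's upward normal: 0 along the slot (along the case's x; only so, to about 0.2 either way, does it pass the slot), +-pi/2 across the slot; stops at +-1.65; stays where it is left
- staple_grip (a point): on the turning axis of the thumb-turn, a steel bar 40 mm long, 12 mm wide and 24 mm high on a short neck on the lid, at its mid height. With the lid shut it is at (-37, 0, 122) mm in the case frame and the bar spans z 110 to 134 mm. Its x axis lies along the bar and turns with it.
- beaker: bystander: glass beaker, 55 mm wide, 70 mm high, standing on the left of the case (origin: centre of underside)
- timer: bystander: white bench timer 58 x 66 x 16 mm lying on the left of the case (origin: centre of underside)
- marker: bystander: marker pen 135 mm long, lying on the right of the case (origin: centre of underside)
- tape_roll: bystander: roll of tape, 100 mm wide, 25 mm high, lying further right
- powder: bystander: white plastic bottle with a red cap, 70 mm wide, 165 mm high, standing further left (origin: centre of underside)

How it is judged:
By the outcome, as a careful person would: the job done as asked, in the order asked, and still so for the second after the job is handed in, with the robot touching nothing.
It also fails if it takes over 64 s, if anything falls off the work surface, if the arm or the gripper's body presses on something with over 40 N, if the wrist force passes 120 N, or if a joint passes its speed limit or range.

## Robot

A 6-joint arm with a two-finger parallel gripper is mounted at the origin on a cart in front of the work surface, level with it; the furniture and walls round the work are solid. World frame = base frame: x ahead of the robot, y to its left, z up, the work surface at z = 0. Lengths are in m, angles in rad, forces in N, time in s.
With the tool pointing down it reaches from about 0.25 to 0.775 m from the base axis. Payload 4 kg.
Tool frame: the origin (TCP) lies between the finger pads; the fingertips stand 11 mm ahead of it and the grasp point (between the pads) lies 8 mm behind it (robot.tip_extent is the z of the fingertips in the tool frame, in m); z points along the fingers, y is the line along which they close (so a half turn about z gives the same grasp; the last joint's range is limited). The gripper opens to 94 mm and grips with 3 to 60 N. Pads are 16 mm wide; open, the fingers measure 119 mm over their backs; the gripper's body (75 mm by 177 mm) begins 78 mm behind the grasp point.
Start: joints at [-1.389, 0.087, 1.371, -0, 1.684, -0.103], TCP at [0.155, -0.528, 0.217] pointing down, gripper open.
Joint ranges: [-3.1, 3.1], [-0.76, 2.03], [0.27, 2.55], [-1.08, 4.22], [0.17, 2.65], [-2.57, 2.57]. Speed limits (rad/s): [2.79, 2.79, 3.14, 3.14, 3.14, 3.14].

## Interface

Orientations are given as [roll, pitch, yaw] about the fixed x, y, z axes, in that order (R = Rz(yaw) Ry(pitch) Rx(roll)).
In Python, from bench import robot, imaging gives the robot as it stands.
- The arm moves only by the shell command python3 -m pendant 'ROWS'. ROWS is JSON, a list of rows, each a list of 7 numbers: the shift along the world's x, y, z in cm, then the turn, a rotation vector about the world's x, y, z in degrees, then the opening, from 0 (shut) to 1 (fully open). In form: [[dx, dy, dz, ax, ay, az, jaw], ...]. A call has 1 to 8 rows; each row shifts and turns the commanded pose from where the row before left it; what a row does not reach is not made up. A row lasts 1/10 s, in which the tool goes at most 50 mm and 8.59 degrees, less where a joint would pass 70% of its speed; a pose out of reach is approached as far as the arm can. A call is refused whole if a number of a shift passes 5 or a number of a turn 8.59, either way. A call with a gripper value outside its range is refused whole. The fingers move at their own pace and stop on an object; the grip force is fixed at half the most. Time passes only in rows, so rows that do not move let the fingers close. It gives the time, the measured TCP pose, the force, the opening and the grip force at its end, in the units of the state.
- robot.get_obs(): the state, without advancing time (a new reading comes with each control period).
- imaging.snapshot(name): name is "scene" or "top" or "wrist"; returns the picture (400x640x3 uint8, red, green, blue); there is no depth.
- imaging.camera_params(name): a dict with "camera_matrix" (3x3 intrinsics, pixels), "R" (3x3) and "t" (3): a world point X has camera coordinates R X + t. Camera axes: x right, y down, z forward; pixel columns grow to the right and rows downward; lengths in m; the calibration is good to about 2 mm. A picture is of the moment at which its call begins: read the wrist's pose just before it. camera_params takes no time and is no camera call; for the wrist camera it gives the pose at the moment of the call.
- robot.close_job(): hands the job in; it is judged then, once.
The state is a dict: "time": time; "joint_positions": joint angles; "qvel": joint speeds; "joint_torque": joint torques, N m; "tool_pos": TCP position; "ee_rot": TCP orientation; "wrist_force": force on the tool from outside, world axes, zero at the start; "wrist_torque": the same for the moment, N m; "width": finger opening in m; "finger_force": force on a finger pad.
Only numpy, scipy, OpenCV 4.12 (cv2) and the standard library are available. Lean on these libraries where they do the work, as an engineer would, in place of code of your own. Each camera call takes 0.05 s, during which the arm holds its last target. There are 200 camera calls.

## Working session

There is one attempt and no reset: what is moved stays moved. The work goes in short steps, Python scripts to look and compute and a shell command to move; the robot and the scene stay as the last step left them, time stands still between calls to the robot, and variables do not carry over. Pictures are saved under pics/ and viewed, at most 11 in all, crops included, and the job is handed in when it is done.

```bash
mkdir -p pics; ls; python3 - <<'E'
from bench import robot, imaging
import cv2
for n in("scene","top"):
    im=imaging.snapshot(n); cv2.imwrite(f"pics/{n}0.png",im[:,:,::-1])
    p=imaging.camera_params(n); print(n,p)
print(robot.get_obs())
E
```

```text
pics
scene {'camera_matrix': array([[438.20268903,   0.        , 312.99554535],
       [  0.        , 438.20268903, 202.2575895 ],
       [  0.        ,   0.        ,   1.        ]]), 'R': array([[ 0.84007334, -0.5421904 ,  0.01750279],
       [-0.39110118, -0.62770266, -0.67307447],
       [ 0.37592106,  0.55858656, -0.73936758]]), 't': array([-0.50563314,  0.26297952,  1.47340505])}
top {'camera_matrix': array([[375.37271565,   0.        , 326.06499702],
       [  0.        , 375.37271565, 195.79033465],
       [  0.        ,   0.        ,   1.        ]]), 'R': array([[ 0.02889226, -0.99932311,  0.02277205],
       [-0.98286697, -0.03255058, -0.18141934],
       [ 0.18203778, -0.01714028, -0.98314213]]), 't': array([-0.03635362,  0.57100483,  1.07880194])}
{'time': 0.1, 'joint_positions': array([-1.38909681e+00,  8.78894929e-02,  1.37206077e+00, -9.43855432e-06,
        1.68361907e+00, -1.03079086e-01]), 'qvel': array([ 0.00013659, -0.00095881, -0.00423345,  0.00053174,  0.00077798,
       -0.00093765]), 'joint_torque': array([ 2.77816325e-03, -3.41248512e+01, -3.03303838e+01,  7.18632806e-02,
        3.04062758e-02, -8.81608753e-05]), 'tool_pos': array([ 0.1544387 , -0.52738681,  0.21543811]), 'ee_rot': array([-3.13962550e+00, -1.94062796e-04,  2.84777353e-01]), 'wrist_force': array([ 0.0971814 ,  0.37714777, -0.67592072]), 'wrist_torque': array([ 0.01802552,  0.02240802, -0.0628758 ]), 'finger_force': 0.0, 'width': 0.0938862380368098}
```

View pics/scene0.png

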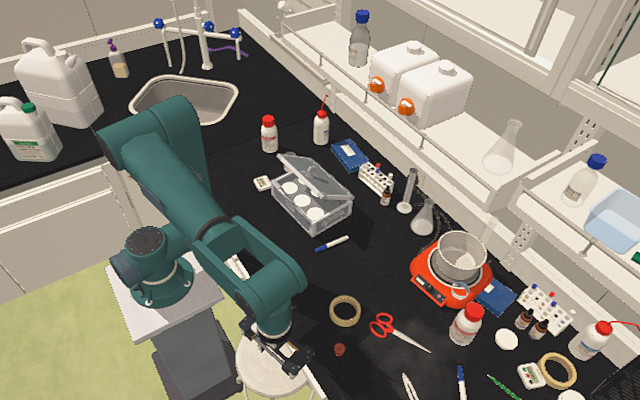

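View pics/top0.png

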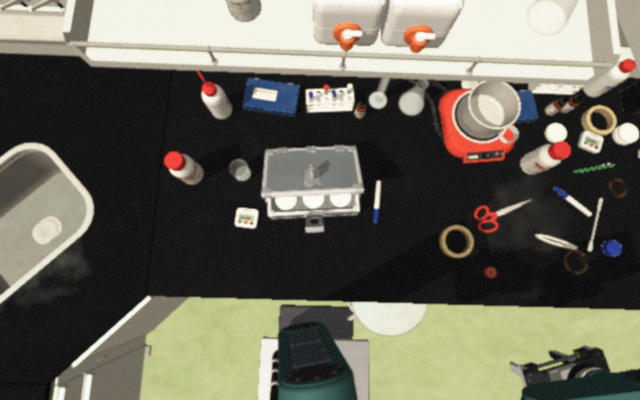

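The scene view shows the case at about (312,195) with the lid part-open. In the top view it is at about (313,185), with the hasp thrown forward at (315,222). I'll enlarge both.

```bash
python3 - <<'E'
import cv2,numpy as np
a=cv2.imread("pics/scene0.png")[140:245,245:375]; b=cv2.imread("pics/top0.png")[135:240,225:390]
f=lambda i,s:cv2.resize(i,None,fx=s,fy=s,interpolation=cv2.INTER_CUBIC)
A=f(a,6)[:,:780]; B=f(b,4.8)[:,:792]
cv2.imwrite("pics/sc1.png",A[:600]); cv2.imwrite("pics/tc1.png",B)
E
```

```text
(no output)
```

View pics/sc1.png

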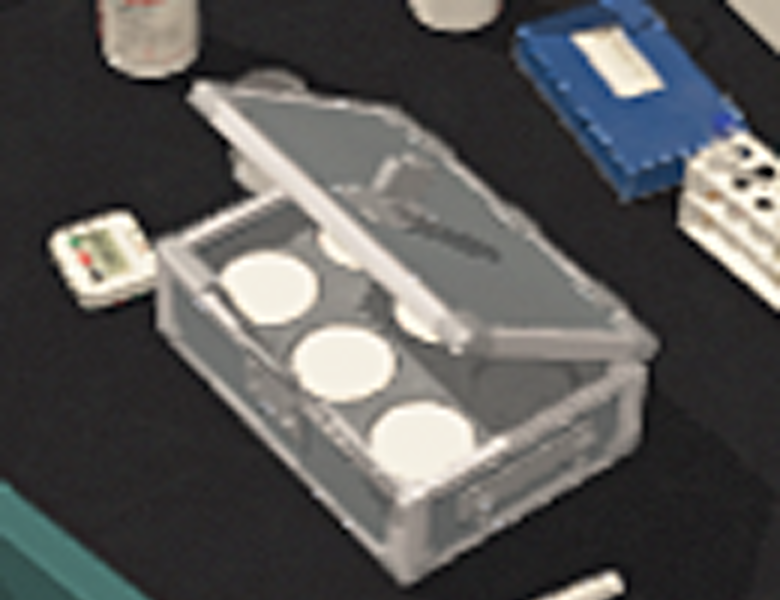

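View pics/tc1.png

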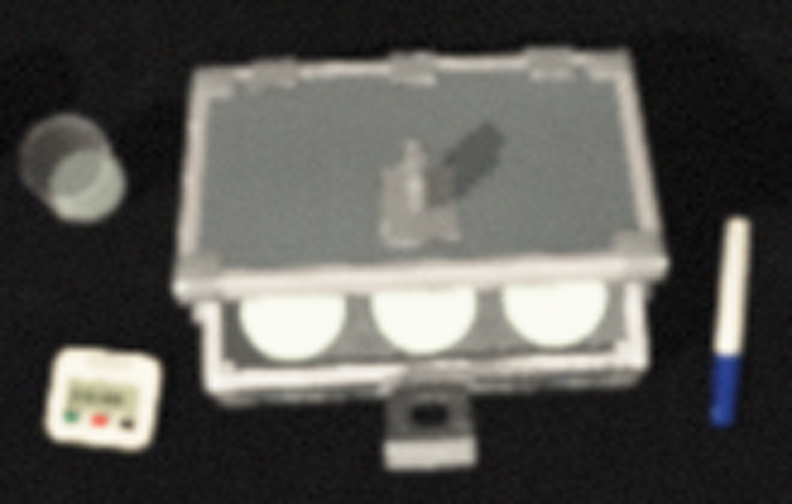

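```bash
cat > h.py <<'E'
import numpy as np,cv2
from bench import robot,imaging
def ray(n,uv,p=None):
    p=p or imaging.camera_params(n);R,t=np.array(p["R"]),np.array(p["t"])
    d=R.T@np.linalg.inv(p["camera_matrix"])@np.array([*uv,1.]);return -R.T@t,d/np.linalg.norm(d)
def plane(n,uv,z,p=None):
    o,d=ray(n,uv,p);return o+d*(z-o[2])/d[2]
def tri(*rs):
    A=sum(np.eye(3)-np.outer(d,d) for o,d in rs);b=sum((np.eye(3)-np.outer(d,d))@o for o,d in rs)
    X=np.linalg.solve(A,b);return X,max(np.linalg.norm(np.cross(X-o,d)) for o,d in rs)
E
python3 - <<'E'
from h import *
np.set_printoptions(precision=4,suppress=True)
S=lambda u,v:(245+u/6-.42,140+v/6-.42)
T=lambda u,v:(225+u/4.8-.4,135+v/4.8-.4)
for k,s,t in [("FRrim",(405,497),(645,378)),("FLrim",(160,247),(207,395)),("lidFL",(197,88),(177,290)),("lidFR",(465,338),(667,268)),("lidBR",(653,350),(630,55))]:
    print(k,tri(ray("scene",S(*s)),ray("top",T(*t))))
print("base FR",plane("scene",S(408,583),0))
for k,s in[("FR",(405,497)),("FL",(160,247)),("BR",(643,365))]:print(k,plane("scene",S(*s),.084))
for k,s in[("FR",(645,372)),("FL",(207,388))]:print("top",k,plane("top",T(*s),.084))
for k,s in[("haspend L",(387,467)),("R",(476,464))]:print(k,[plane("top",T(*s),z) for z in(.02,.06,.1)])
for k,s in[("tt",(413,145))]:print(k,plane("top",T(*s),.2))
for k,s in[("timer",(100,400)),("markertop",(737,218)),("markerbot",(722,425)),("beaker",(72,165))]:print(k,plane("top",T(*s),.01))
E
```

```text
FRrim (array([ 0.5187, -0.1156,  0.0912]), np.float64(0.0025401212963487955))
FLrim (array([0.5012, 0.1475, 0.0839]), np.float64(0.0028763014567496845))
lidFL (array([0.541 , 0.1529, 0.1971]), np.float64(0.0006395214676678986))
lidFR (array([ 0.5612, -0.1137,  0.2025]), np.float64(0.0004915046054632086))
lidBR (array([ 0.7149, -0.1013,  0.095 ]), np.float64(0.0026443690754935053))
base FR [ 0.5279 -0.1118  0.    ]
FR [ 0.5245 -0.1112  0.084 ]
FL [0.5039 0.1465 0.084 ]
BR [ 0.7061 -0.1002  0.084 ]
top FR [ 0.521  -0.1153  0.084 ]
top FL [0.5027 0.1488 0.084 ]
haspend L [array([0.4641, 0.041 , 0.02  ]), array([0.4606, 0.0396, 0.06  ]), array([0.4572, 0.0382, 0.1   ])]
R [array([ 0.4677, -0.0154,  0.02  ]), array([ 0.4642, -0.0148,  0.06  ]), array([ 0.4606, -0.0143,  0.1   ])]
tt [0.6268 0.0272 0.2   ]
timer [0.5022 0.227  0.01  ]
markertop [ 0.6359 -0.1827  0.01  ]
markerbot [ 0.4987 -0.1735  0.01  ]
beaker [0.6567 0.2558 0.01  ]
```

```bash
cat >> h.py <<'E'
C=np.array([.605,.0236]);YAW=np.deg2rad(4.3)
def case(x,y,z):
    c,s=np.cos(YAW),np.sin(YAW);return np.array([C[0]+c*x-s*y,C[1]+s*x+c*y,z])
def proj(n,X,p=None):
    p=p or imaging.camera_params(n);v=p["camera_matrix"]@(p["R"]@X+p["t"]);return v[:2]/v[2]
E
python3 - <<'E'
from h import *
np.set_printoptions(precision=3,suppress=True)
def hp(a,r=.12,y=0):return case(-.099+r*np.cos(a),y,.1045+r*np.sin(a))
for d in(0,90,115,130,150,180,200,230,250):
    a=np.deg2rad(d)
    s=proj("scene",hp(a));t=proj("top",hp(a))
    print(d,(s-[244.6,139.6])*6,(t-[224.6,134.6])*4.8)
E
```

```text
0 [423.767 267.35 ] [419.155 187.897]
90 [261.769 207.933] [424.859 354.682]
115 [189.008 258.818] [428.926 452.74 ]
130 [151.677 299.151] [431.198 505.04 ]
150 [115.605 357.67 ] [433.621 557.804]
180 [ 99.202 438.772] [435.408 589.593]
200 [114.187 478.18 ] [435.284 578.82 ]
230 [168.047 504.992] [433.425 524.176]
250 [217.425 499.86 ] [431.371 470.135]
```

```bash
python3 -m pendant '[[3,5,3,0,0,0,1],[3,5,3,0,0,0,1],[3,5,3,0,0,0,1],[3,5,3,0,0,0,1],[2,5,2,0,0,0,1],[2,5,2,0,0,0,1],[2,3,0,0,0,0,1],[0,0,0,0,0,0,1]]'; python3 - <<'E'
from h import *
im=imaging.snapshot("wrist"); cv2.imwrite("pics/w1.png",im[:,:,::-1])
print(imaging.camera_params("wrist"))
E
```

```text
time: 0.9
tool_pos: [0.3024, -0.2553, 0.344]
ee_rot: [3.14, -0.002, 0.291]
wrist_force: [-0.3, -0.1, -0.2]
width: 0.094
finger_force: 0.0
{'camera_matrix': array([[339.48520164,   0.        , 313.44287216],
       [  0.        , 339.48520164, 199.94809359],
       [  0.        ,   0.        ,   1.        ]]), 'R': array([[ 2.84498364e-01, -9.58676475e-01,  3.12860587e-04],
       [-9.21814397e-01, -2.73469460e-01,  2.74722900e-01],
       [-2.63284824e-01, -7.84466150e-02, -9.61523390e-01]]), 't': array([-0.33117991,  0.14440568,  0.57402191])}
```

View pics/w1.png

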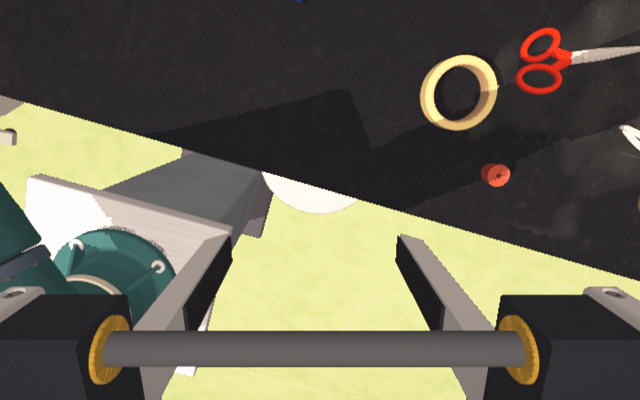

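The wrist camera (w1) looks back towards the base and shows only the tape roll at (458,92), not the case. I'll move over the case front with the yaw aligned to it.

```bash
python3 -m pendant '[[2,4,1,0,0,-2,1],[2,4,1,0,0,-2,1],[2,4,1,0,0,-2,1],[2,4,1,0,0,-2,1],[2,4,1,0,0,-2,1],[2,4,1,0,0,-2,1],[2,3.5,0,0,0,-0.5,1],[0,0,0,0,0,0,0]]'; python3 - <<'E'
from h import *
p=imaging.camera_params("wrist")
im=imaging.snapshot("wrist"); cv2.imwrite("pics/w2.png",im[:,:,::-1])
np.savez("w2.npz",**p); print(robot.get_obs()["time"])
for x,y,z in [(-.099,0,.1045),(-.14,0,.217),(-.054,0,.2)]:print(proj("wrist",case(x,y,z),p))
E
```

```text
time: 1.75
tool_pos: [0.4426, 0.0188, 0.4009]
ee_rot: [-3.14, 0.003, 0.071]
wrist_force: [0.3, -0.4, 0.2]
width: 0.0889
finger_force: 0.0
1.8
[320.03234562 115.38836234]
[321.76508224 159.93904419]
[321.62594361  73.76954981]
```

View pics/w2.png

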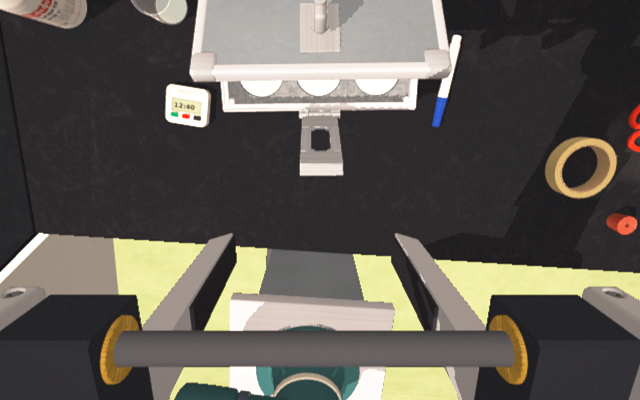

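The wrist view (w2) shows the hasp with its hinge at (320,115) and its free end at (301..343,175). The lid front edge is near row 72.

```bash
python3 - <<'E'
from h import *
np.set_printoptions(precision=4,suppress=True)
p=dict(np.load("w2.npz"));T=lambda u,v:(225+u/4.8-.4,135+v/4.8-.4)
c,s=np.cos(YAW),np.sin(YAW)
def tocase(X):d=X[:2]-C;return np.array([c*d[0]+s*d[1],-s*d[0]+c*d[1],X[2]])
for k,w,t in[("hL",(301,176),(387,467)),("hR",(343,175),(476,464)),("eL",(301,164),(389,438)),("eR",(342,163),(476,434)),("lidFL",(192,78),(177,290)),("lidFR",(450,76),(667,268))]:
    X,e=tri(ray("wrist",w,p),ray("top",T(*t)));print(k,X,e,tocase(X))
for k,w in[("rimL",(222,110)),("rimR",(416,108))]:print(k,tocase(plane("wrist",w,.08,p)))
q=case(-.05,-.07,.0);print(q, robot.get_obs()["tool_pos"])
E
```

```text
hL [0.4471 0.0339 0.2185] 0.00015637012335305514 [-0.1567  0.0221  0.2185]
hR [ 0.4503 -0.0118  0.2127] 0.0008623918703656628 [-0.1569 -0.0237  0.2127]
eL [0.4614 0.0338 0.2272] 0.0004952164888974476 [-0.1424  0.0209  0.2272]
eR [ 0.465 -0.01   0.221] 0.002160739699185823 [-0.1422 -0.023   0.221 ]
lidFL [0.5384 0.15   0.2089] 0.001327307243295266 [-0.057   0.131   0.2089]
lidFR [ 0.5604 -0.1135  0.1984] 0.002167146955086778 [-0.0547 -0.1333  0.1984]
rimL [-0.0921  0.1364  0.08  ]
rimR [-0.0905 -0.134   0.08  ]
[ 0.5604 -0.05    0.    ] [0.4417 0.0169 0.4011]
```

```bash
python3 -m pendant '[[3.2,-1.65,-4,0,0,0,0],[3.2,-1.65,-4,0,0,0,0],[3.2,-1.65,-4,0,0,0,0],[3.2,-1.65,-4,0,0,0,0],[0,0,-1,0,0,0,0],[0,0,-1,0,0,0,0],[0,0,-1,0,0,0,0],[0,0,-1,0,0,0,0]]'
```

```text
time: 2.6
tool_pos: [0.5598, -0.045, 0.2158]
ee_rot: [3.14, -0.004, 0.066]
wrist_force: [-0.1, -0.3, -0.0]
width: 0.0212
finger_force: 0.0
```

```bash
python3 -m pendant '[[0,0,-1,0,0,0,0],[0,0,-1,0,0,0,0],[0,0,-1,0,0,0,0],[0,0,-1,0,0,0,0],[0,0,-1,0,0,0,0],[0,0,0,0,0,0,0]]'
```

```text
time: 3.2
tool_pos: [0.5589, -0.0443, 0.1616]
ee_rot: [-3.141, 0.003, 0.067]
wrist_force: [-0.3, -0.1, -0.0]
width: 0.0006
finger_force: 0.0
```

```bash
python3 - <<'E'
from h import *
a=imaging.snapshot("scene")[140:245,245:375];b=imaging.snapshot("top")[120:240,225:390]
f=lambda i,s:cv2.resize(i,None,fx=s,fy=s,interpolation=cv2.INTER_CUBIC)
A=f(a,3);B=f(b,2.4);W=np.zeros((max(len(A),len(B)),A.shape[1]+B.shape[1],3),np.uint8);W[:len(A),:A.shape[1]]=A;W[:len(B),A.shape[1]:]=B
cv2.imwrite("pics/m3.png",W[:,:,::-1])
E
```

```text
(no output)
```

View pics/m3.png

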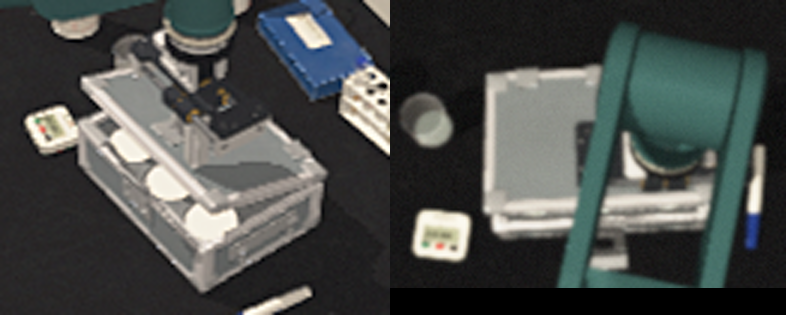

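The lid has come partly down under the fingers: its front edge now runs from about (85,80) to (225,205) in the left crop. I'll keep pushing.

```bash
python3 -m pendant '[[0,0,-1,0,0,0,0],[0,0,-1,0,0,0,0],[0,0,-1,0,0,0,0],[0,0,-1,0,0,0,0],[0,0,-0.6,0,0,0,0],[0,0,-0.4,0,0,0,0],[0,0,0,0,0,0,0]]'
```

```text
time: 4.0
tool_pos: [0.5595, -0.0445, 0.1131]
ee_rot: [-3.141, 0.001, 0.067]
wrist_force: [-0.2, 0.1, 1.0]
width: 0.0006
finger_force: 0.0
```

```bash
python3 -m pendant '[[0,0,-0.3,0,0,0,0],[0,0,-0.2,0,0,0,0],[0,0,0,0,0,0,0]]'
```

```text
time: 4.3
tool_pos: [0.5603, -0.0446, 0.1112]
ee_rot: [3.141, -0.002, 0.067]
wrist_force: [-3.1, 1.3, 6.1]
width: 0.0003
finger_force: 3.1
```

```bash
python3 -m pendant '[[0,0,-0.3,0,0,0,0],[0,0,-0.2,0,0,0,0],[0,0,0,0,0,0,0]]'
```

```text
time: 4.6
tool_pos: [0.5604, -0.0447, 0.1111]
ee_rot: [3.14, -0.004, 0.067]
wrist_force: [-10.0, 1.9, 23.8]
width: 0.0004
finger_force: 11.4
```

```bash
python3 -m pendant '[[0,0,1,0,0,0,0],[0,0,5,0,0,0,0],[0,0,5,0,0,0,0],[-2,1,5,0,0,0,0],[-4,2,5,0,0,0,0],[-4,2,4,0,0,0,0],[-3,1,0,0,0,0,0],[0,0,0,0,0,0,0]]'; python3 - <<'E'
from h import *
p=imaging.camera_params("wrist")
im=imaging.snapshot("wrist"); cv2.imwrite("pics/w4.png",cv2.resize(im[0:200,160:480],None,fx=2.5,fy=2.5)[:,:,::-1])
np.savez("w4.npz",**p); print(robot.get_obs()["time"])
f=lambda q:(q-[160,0])*2.5
for x,y,z in [(-.099,0,.1045),(-.14,0,.215),(-.092,.133,.1),(-.092,-.133,.1),(-.057,0,.134),(-.017,0,.134)]:print(f(proj("wrist",case(x,y,z),p)))
E
```

```text
time: 5.4
tool_pos: [0.4467, 0.0072, 0.3338]
ee_rot: [3.141, -0.006, 0.068]
wrist_force: [0.4, 0.6, 0.3]
width: 0.0006
finger_force: 0.0
5.45
[375.21416055 306.66187726]
[373.31124348 443.70730385]
[ 87.38576434 292.78907106]
[663.33068237 288.51055774]
[373.51796978 205.83385558]
[372.47496537 100.06494085]
```

View pics/w4.png

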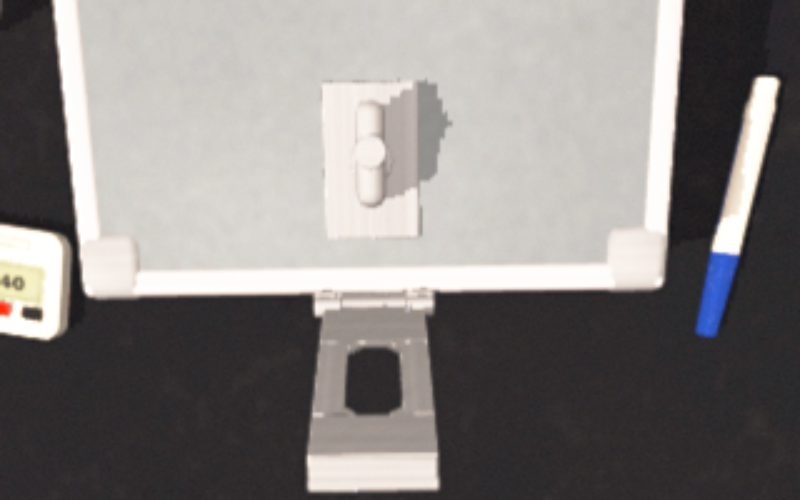

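The wrist view (w4) shows the lid shut. The thumb-turn lies along x at (370,153), and the hasp runs from its hinge at (375,300) to its end at (373,490), all where predicted. Next I go in front of the hasp.

```bash
python3 -m pendant '[[-1.5,0.2,0,0,0,0.4,0],[-1,0.1,-1.5,0,0,0,0],[0,0,-3,0,0,0,0],[0,0,-3,0,0,0,0],[0,0,-3,0,0,0,0],[0,0,-1.5,0,0,0,0],[0,0,0,0,0,0,0]]'
```

```text
time: 6.15
tool_pos: [0.4223, 0.009, 0.2072]
ee_rot: [-3.141, 0.006, 0.073]
wrist_force: [-0.4, 0.3, 0.0]
width: 0.0007
finger_force: 0.0
```

```bash
python3 -m pendant '[[1.5,0.11,0.2,0,0,0,0],[1.5,0.11,0,0,0,0,0],[1.5,0.11,0,0,0,0,0],[1.5,0.11,0,0,0,0,0],[1.5,0.11,0,0,0,0,0],[1.5,0.11,0,0,0,0,0],[1.5,0.11,-0.2,0,0,0,0],[0,0,0,0,0,0,0]]'
```

```text
time: 6.95
tool_pos: [0.5303, 0.0166, 0.211]
ee_rot: [3.141, -0.001, 0.074]
wrist_force: [-0.3, 1.3, 0.6]
width: 0.0008
finger_force: 0.0
```

```bash
python3 -m pendant '[[1.7,0.15,-0.8,0,0,0,0],[1.1,0.1,-0.7,0,0,0,0],[1.1,0.1,-0.7,0,0,0,0],[0.8,0.06,-1.05,0,0,0,0],[0.8,0.06,-1.05,0,0,0,0],[0.85,0.06,-1.15,0,0,0,0],[0.85,0.06,-1.15,0,0,0,0],[0,0,0,0,0,0,0]]'; python3 - <<'E'
from h import *
f=lambda i,s:cv2.resize(i,None,fx=s,fy=s,interpolation=cv2.INTER_CUBIC)
A=f(imaging.snapshot("scene")[130:245,245:375],3.4);B=f(imaging.snapshot("wrist"),.55)
W=np.zeros((max(len(A),len(B)),A.shape[1]+B.shape[1],3),np.uint8);W[:len(A),:A.shape[1]]=A;W[:len(B),A.shape[1]:]=B
cv2.imwrite("pics/m5.png",W[:,:,::-1])
E
```

```text
time: 7.75
tool_pos: [0.5998, 0.0228, 0.1412]
ee_rot: [-3.141, 0.005, 0.074]
wrist_force: [-0.3, -0.2, -0.3]
width: 0.0005
finger_force: 0.0
```

View pics/m5.png

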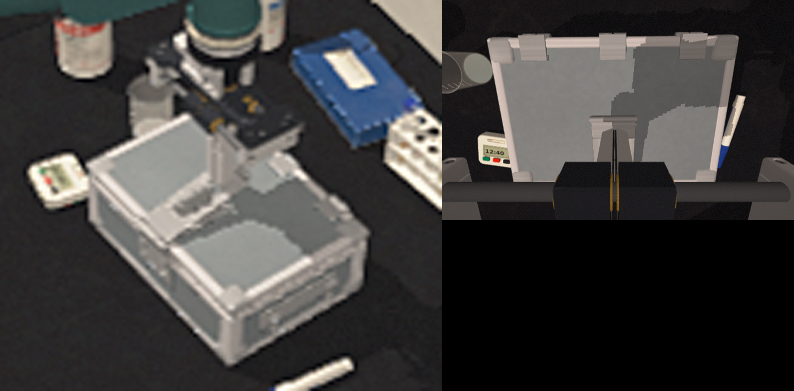

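The scene crop shows the hasp nearly flat under the fingertips at about (220,185), with its free end ahead of the fingers in the wrist view at (612,125). I'll press it down.

```bash
python3 -m pendant '[[0.5,0.04,-0.6,0,0,0,0],[0.3,0.02,-0.8,0,0,0,0],[0,0,-0.7,0,0,0,0],[0,0,-0.4,0,0,0,0],[0,0,-0.2,0,0,0,0],[0,0,-0.2,0,0,0,0],[0,0,0,0,0,0,0]]'
```

```text
time: 8.55
tool_pos: [0.608, 0.0233, 0.1173]
ee_rot: [3.141, -0.0, 0.074]
wrist_force: [-4.0, -0.2, 7.3]
width: 0.0006
finger_force: 3.4
```

```bash
python3 -m pendant '[[0,0,-0.3,0,0,0,0],[0,0,0,0,0,0,0],[0,0,0.6,0,0,0,0],[0,0,4,0,0,0,0],[0,0,4,0,0,0,0.45],[-2,-0.12,3,0,0,0,0.45],[-2,-0.13,0,0,0,0,0.45],[0,0,0,0,0,0,0.45]]'; python3 - <<'E'
from h import *
f=lambda i,s:cv2.resize(i,None,fx=s,fy=s,interpolation=cv2.INTER_CUBIC)
A=f(imaging.snapshot("scene")[130:245,245:375],3.4);B=f(imaging.snapshot("wrist"),.62)
W=np.zeros((max(len(A),len(B)),A.shape[1]+B.shape[1],3),np.uint8);W[:len(A),:A.shape[1]]=A;W[:len(B),A.shape[1]:]=B
cv2.imwrite("pics/m6.png",W[:,:800,::-1]); print(robot.get_obs()["tool_pos"])
E
```

```text
time: 9.35
tool_pos: [0.5677, 0.0208, 0.2305]
ee_rot: [3.141, -0.003, 0.074]
wrist_force: [0.4, -0.7, 0.5]
width: 0.0291
finger_force: 0.0
[0.56830699 0.02077195 0.22793187]
```

View pics/m6.png

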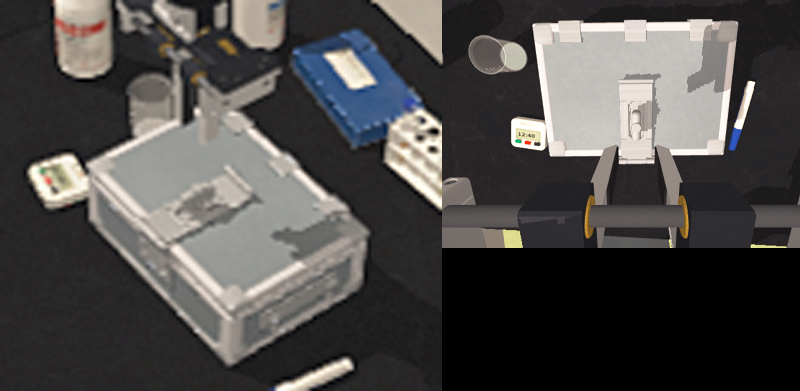

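The hasp lies flat with the thumb-turn standing up in the slot (scene crop about (210,205), wrist crop about (635,122)). I'll go down and grip the bar.

```bash
python3 -m pendant '[[0,0,-3,0,0,0,0.45],[0,0,-3,0,0,0,0.45],[0,0,-2.5,0,0,0,0.45],[0,0,-1.2,0,0,0,0.45],[0,0,-0.8,0,0,0,0.45],[0,0,0,0,0,0,0.45]]'
```

```text
time: 10.05
tool_pos: [0.5681, 0.0208, 0.1221]
ee_rot: [-3.141, 0.002, 0.074]
wrist_force: [-0.1, 0.1, 0.2]
width: 0.0421
finger_force: 0.0
```

```bash
python3 -m pendant '[[0,0,0,0,0,0,0],[0,0,0,0,0,0,0],[0,0,0,0,0,0,0],[0,0,0,0,0,0,0],[0,0,0,0,0,0,0]]'
```

```text
time: 10.55
tool_pos: [0.5688, 0.0212, 0.1243]
ee_rot: [-3.141, -0.002, 0.074]
wrist_force: [-1.5, 1.2, 2.6]
width: 0.0121
finger_force: 30.0
```

Gripped: the opening is 12.1 mm, which matches the bar. Now the quarter turn towards +yaw.

```bash
python3 -m pendant '[[0,0,0,0,0,7.5,0],[0,0,0,0,0,7.5,0],[0,0,0,0,0,7.5,0],[0,0,0,0,0,7.5,0],[0,0,0,0,0,7.5,0],[0,0,0,0,0,7.5,0],[0,0,0,0,0,0,0]]'
```

```text
time: 11.25
tool_pos: [0.5687, 0.0212, 0.1243]
ee_rot: [3.141, -0.002, 0.859]
wrist_force: [-0.6, 1.0, 2.8]
width: 0.0119
finger_force: 30.0
```

```bash
python3 -m pendant '[[0,0,0,0,0,7.5,0],[0,0,0,0,0,7.5,0],[0,0,0,0,0,7.5,0],[0,0,0,0,0,7.5,0],[0,0,0,0,0,7.5,0],[0,0,0,0,0,7.5,0],[0,0,0,0,0,0,0],[0,0,0,0,0,0,0]]'
```

```text
time: 12.05
tool_pos: [0.5687, 0.0212, 0.1243]
ee_rot: [3.14, -0.001, 1.641]
wrist_force: [-0.3, 2.4, 4.1]
width: 0.0118
finger_force: 30.0
```

```bash
python3 -m pendant '[[0,0,0,0,0,0,0.4],[0,0,0,0,0,0,0.4],[0,0,0,0,0,0,0.4],[0,0,1.5,0,0,0,0.4],[0,0,4,0,0,0,0.4],[0,0,5,0,0,0,0.4],[0,-2.5,5,0,0,0,0.4],[0,-4,3,0,0,0,0.4]]'; python3 -m pendant '[[0,0,0,0,0,0,0.4],[0,0,0,0,0,0,0.4]]'; python3 - <<'E'
from h import *
f=lambda i,s:cv2.resize(i,None,fx=s,fy=s,interpolation=cv2.INTER_CUBIC)
A=f(imaging.snapshot("scene")[130:245,245:375],3);B=f(imaging.snapshot("wrist"),.63)
W=np.zeros((max(len(A),len(B)),A.shape[1]+B.shape[1],3),np.uint8);W[:len(A),:A.shape[1]]=A;W[:len(B),A.shape[1]:]=B
cv2.imwrite("pics/m7.png",W[:,:800,::-1])
E
```

```text
time: 12.85
tool_pos: [0.569, -0.0405, 0.3088]
ee_rot: [3.135, 0.001, 1.648]
wrist_force: [0.4, -0.3, 0.3]
width: 0.0376
finger_force: 0.0
time: 13.05
tool_pos: [0.5686, -0.0423, 0.3046]
ee_rot: [3.139, 0.0, 1.642]
wrist_force: [0.1, -0.4, -0.3]
width: 0.0374
finger_force: 0.0
```

View pics/m7.png

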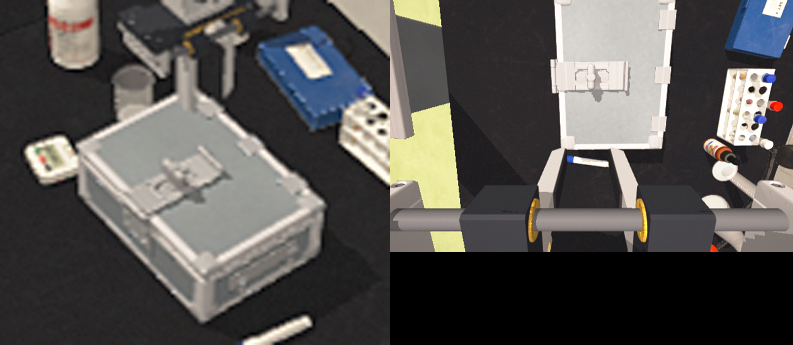

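The lid is shut, the hasp lies flat, and the thumb-turn stands square across the slot (wrist crop about (590,77)). The beaker, timer and marker have not moved.

```bash
python3 -c "
from bench import robot
print(robot.close_job())"
```

```text
the job is handed in; nothing more can be done
None
```

The job is handed in at about 13 s of the 64 s allowed: the lid is shut, the hasp lies flat over the staple, and the thumb-turn is turned a quarter turn across the slot to lock it; the last pictures showed nothing around the case disturbed.

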